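# Slide the windowed stage plate out over the end of the shelf

## Robot

A 7-joint arm with a two-finger parallel gripper is mounted at the origin on the work surface. World frame = base frame: x ahead of the robot, y to its left, z up, the work surface at z = 0. Lengths are in m, angles in rad, forces in N, time in s.
With the tool pointing down it reaches from about 0.4 to 0.85 m from the base axis. Payload 10.4 kg.
Tool frame: the origin (TCP) lies at the very end of the fingers, on their centre line; the grasp point (between the pads) lies r.grip_depth behind it (r.grip_depth is the distance from the TCP to the grasp point, in m); y points along the fingers, z is the direction in which the jaws open and shut, and the axes are right-handed (so a half turn about y gives the same grasp; the last joint's range is limited). The gripper opens to 87 mm and grips with 3 to 60 N. Pads are 19 mm wide; open, the fingers measure 117 mm over their backs; the gripper's body (75 mm by 190 mm) begins 51 mm behind the grasp point.
Start: joints at [-1.318, 0.332, -0.065, 1.46, 0.022, 1.35, -0.088], TCP at [0.17, 0.601, 0.202] pointing down, gripper open.
Joint ranges: [-2.6, 2.6], [-0.5, 2.12], [-1.47, 1.34], [0.16, 2.42], [-1.27, 4.41], [0.06, 2.06], [-2.6, 2.6]. Speed limits (rad/s): [2.22, 2.22, 2.79, 2.79, 3.14, 3.14, 3.14].

## Interface

Orientations are given as a unit quaternion [x, y, z, w].
In Python, from bench import r gives the robot as it stands.
- The arm moves only by the shell command python3 -m jog 'ROWS' [OPENING] [FORCE]. ROWS is JSON, a list of rows, each a list of 6 numbers: the shift along the tool's x, y, z in m, then the turn, a rotation vector about the tool's x, y, z in degrees. A call has 1 to 12 rows; each row shifts and turns the pose as measured when the row begins, along the tool's axes as they then stand; what a row does not reach is not made up. A row lasts 1/12 s, in which the tool goes at most 41.7 mm and 7.16 degrees, less where a joint would pass 70% of its speed; a pose out of reach is approached as far as the arm can. A call with a gripper value outside its range is refused whole. OPENING is the opening, from -1 (shut) to 1 (fully open), so that 0 is half open, set as the call begins (- or left out, the last holds). The fingers move at their own pace and stop on an object; FORCE is the grip in N (left out, the last holds). Time passes only in rows, so rows that do not move let the fingers close. It gives the time, the measured TCP pose, the force and the opening at its end, in the units of the state.
- r.read_state(): the state, without advancing time (a new reading comes with each control period).
- r.camera(name): name is "scene" or "top" or "wrist"; returns a dict with "image" (384x512x3 uint8, red, green, blue), "range_z" (384x512 float32, m along the optical axis (not along the pixel's ray), 0 where there is no reading), "K" (3x3 intrinsics, pixels), "R" (3x3) and "t" (3): a world point X has camera coordinates R X + t. Camera axes: x right, y down, z forward; pixel columns grow to the right and rows downward; lengths in m; the calibration is good to about 2 mm. A picture is of the moment at which its call begins.
- r.close_job(): hands the job in, once; it reports no verdict.
The state is a dict: "time": time; "joint_positions": joint angles; "joint_vel": joint speeds; "joint_torque": joint torques, N m; "ee_pos": TCP position; "eef_rot": TCP orientation; "ft_force": force on the tool from outside, world axes, zero at the start; "torque": the same for the moment, N m; "width": finger opening in m.
Only numpy, scipy, OpenCV 4.12 (cv2) and the standard library are available. Lean on these libraries where they do the work, as an engineer would, in place of code of your own. Each camera call takes 0.05 s, during which the arm holds its last target. There are 200 camera calls.

## Task

The stage plate with the round window lies too flat on the wooden shelf to be picked up, and the Petri dish at its end of the shelf is in its way. With the fingertips, first slide that dish straight back against the shelf's rear lip, then push the windowed plate along the shelf, away from the plain plate, until about a third of its length sticks out past that end, lying flat and square with the shelf. Only slide these two, never lift or tip them, and leave everything else where it is.

Things in the scene. Friction and masses are not known exactly. Their poses are not given: they have to be found in the camera images.
- shelf: low wooden desk shelf, fixed: board 240 mm deep (x) by 620 mm long (y) on three panels; place and yaw vary. Origin: desk level, under the board's centre; x from front edge (robot side) to rear, y to the robot's left. Board top at z = 80 mm, front edge x = -120 mm. The rear lip stands 12 mm above the board, its front face at x = +110 mm. Ends at y = +310 and -310 mm, with no lip and nothing under them
- shelf_left_end (a point): middle of the left end edge of the shelf, on the board's top (shelf x = 0, y = +310, z = 80 mm)
- shelf_right_end (a point): middle of the right end edge of the shelf, on the board's top (shelf x = 0, y = -310, z = 80 mm)
- window_plate: aluminium stage plate with a 50 mm round window: 90 (x) by 120 (y, about along the shelf) by 6 mm, 140 g, loose, turned up to 0.2 rad. Origin: centre of its underside. Lies on either half of the shelf, centre 100 to 120 mm from the middle, about 50 mm in front of the centre line; it goes to the end of that half. A third is 40 mm: its centre is then 20 mm inside that end
- plain_plate: plain aluminium stage plate of the same size (90 x 120 x 6 mm) without a window, lying on the other half of the shelf; origin: centre of its underside. Between the two plates, in the middle of the shelf, at least 60 mm of bare board is left; it is one of the things to be left alone
- dish_left: lidded clear Petri dish, 60 mm across, 16 mm high, 35 g, white paper and small dark beetles in it; loose, near the shelf's left end (about y = +262, x = -30 mm in the shelf's frame). Origin: centre of its underside; any turn about z. Against the rear lip its centre is at shelf x = +80 mm. To be slid back if the windowed plate is on the left half, otherwise left alone
- dish_right: the same kind of Petri dish near the shelf's right end (y = about -262 mm, x = about -30 mm in the shelf's frame). Origin: centre of its underside. To be slid back if the windowed plate is on the right half, otherwise left alone
- vial: capped glass specimen vial, 27 mm across, 60 mm high, standing near the middle of the shelf, close to the rear lip; origin: centre of its underside; it is one of the things to be left alone
- watch_block: square glass watch block, 40 x 40 x 16 mm with a round hollow, near the middle of the shelf, close to the rear lip; origin: centre of its underside; it is one of the things to be left alone
- forceps: steel forceps, 135 mm long, 7 mm high, lying on the desk behind the shelf; origin at desk level near the middle; it is one of the things to be left alone
- brush: fine brush, 160 mm long, 7 mm high, lying on the desk behind the shelf; origin at desk level near the middle; it is one of the things to be left alone
- dish_stack: stack of three Petri dishes, 60 mm across, 48 mm high, on the desk beyond the shelf's right end; origin: centre of its underside; it is one of the things to be left alone
- jar: capped amber jar, 56 mm across, 85 mm high, on the desk beyond the shelf's left end; origin: centre of its underside; it is one of the things to be left alone
Mind the look-alikes: they are no part of the job. Leave any yellow look-alike of the dish_right alone.

How it is judged:
By the outcome, as a careful person would: the job done as asked, in the order asked, and still so for the second after the job is handed in, with the robot touching nothing.
It also fails if it takes over 64 s, if anything falls off the work surface, if the arm or the gripper's body presses on something with over 40 N, if the wrist force passes 120 N, or if a joint passes its speed limit or range.

## Working session

There is one attempt and no reset: what is moved stays moved. The work goes in short steps, Python scripts to look and compute and a shell command to move; the robot and the scene stay as the last step left them, time stands still between calls to the robot, and variables do not carry over. Pictures are saved under pics/ and viewed, about 8 in all and at most 12, crops included, and the job is handed in when it is done.

```bash
mkdir -p pics; ls; python3 - <<'E'
from bench import r
import cv2,numpy as np
s=r.read_state();print(s['time'],s['ee_pos'],s['eef_rot'],s['width'],r.grip_depth)
for n in('top','scene'):
    c=r.camera(n);cv2.imwrite(f'pics/{n}0.png',c['image'][:,:,::-1]);np.savez(f'{n}0.npz',**c);print(n,c['K'].tolist(),c['R'].round(3).tolist(),c['t'])
E
```

```text
pics
0.0 [0.17009497 0.60095662 0.20096824] [ 0.70089797 -0.09722688  0.09715122 -0.69989328] 0.0870422905955551 0.0187
top [[466.7770617891119, 0.0, 251.14436297226084], [0.0, 466.7770617891119, 187.13147192911217], [0.0, 0.0, 1.0]] [[-0.007, -1.0, 0.006], [-0.98, 0.006, -0.197], [0.197, -0.007, -0.98]] [-0.00338984  0.59482389  1.74502338]
scene [[439.3361793396483, 0.0, 259.6980596757729], [0.0, 439.3361793396483, 189.37189661443347], [0.0, 0.0, 1.0]] [[0.757, 0.654, -0.003], [0.537, -0.623, -0.569], [-0.374, 0.429, -0.823]] [-0.44711    -0.25665168  2.01794691]
```

```bash
python3 - <<'E'
import cv2
a=cv2.imread('pics/top0.png');cv2.imwrite('pics/top0b.png',cv2.resize(a,(800,600),interpolation=cv2.INTER_CUBIC))
E
```

```text
(no output)
```

View pics/top0b.png

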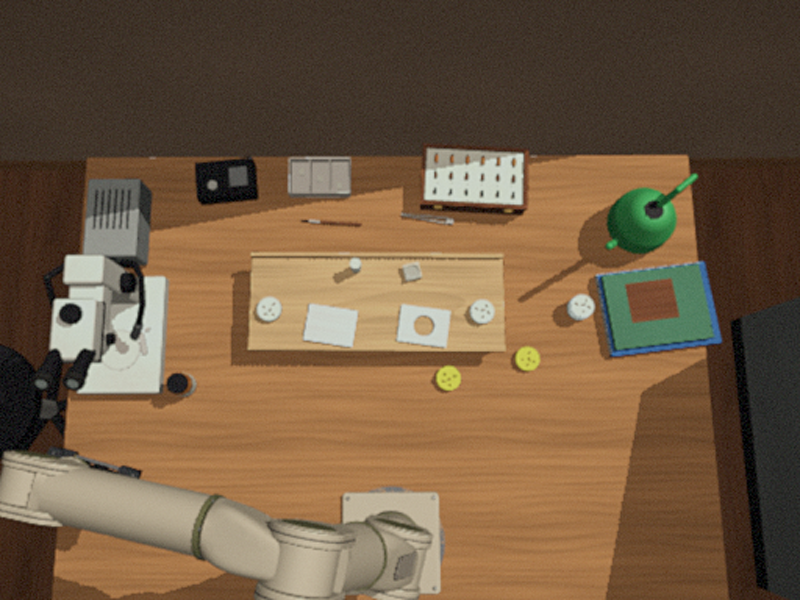

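The windowed plate (424,326) is on the right half with dish_right at (482,312). Two yellow look-alikes lie on the desk at (448,379) and (527,359). I'll enlarge the shelf.

```bash
python3 - <<'E'
import cv2
a=cv2.imread('pics/top0.png')[155:235,150:350];cv2.imwrite('pics/crop0.png',cv2.resize(a,(800,320),interpolation=cv2.INTER_CUBIC))
E
cat > h.py <<'E'
import numpy as np
def world(c,u,v,z):
    d=c['R'].T@np.linalg.inv(c['K'])@[u,v,1]; o=-c['R'].T@c['t']
    return (o+d*(z-o[2])/d[2])
E
```

```text
(no output)
```

View pics/crop0.png

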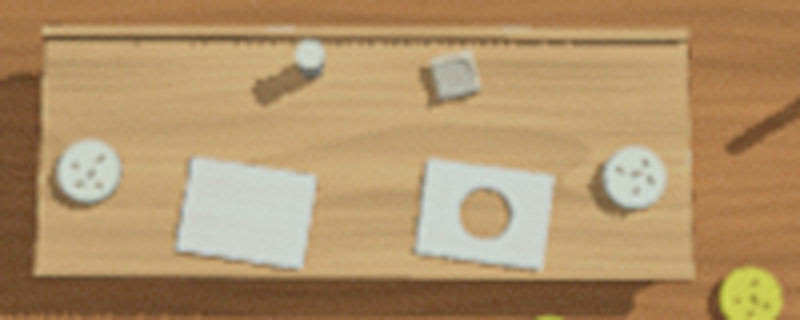

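```bash
cat > m.py <<'E'
import numpy as np,cv2
from h import world
def segs(c,box=(150,155,350,235)):
    im=c['image'];hsv=cv2.cvtColor(im,cv2.COLOR_RGB2HSV)
    m=((hsv[...,1]<50)&(hsv[...,2]>140)).astype(np.uint8)
    k=np.zeros_like(m);k[box[1]:box[3],box[0]:box[2]]=1;m*=k
    out=[]
    for cn in cv2.findContours(m,cv2.RETR_EXTERNAL,cv2.CHAIN_APPROX_NONE)[0]:
        A=cv2.contourArea(cn)
        if A<60: continue
        z=.086 if A>500 else .096
        p=np.array([world(c,*q[0],z)[:2] for q in cn],np.float32)
        (cx,cy),(w,h),a=cv2.minAreaRect(p*1000)
        out.append((A,round(cx,1),round(cy,1),round(w,1),round(h,1),round(a,1)))
    return out
E
python3 - <<'E'
import numpy as np
from h import world
from m import segs
c=dict(np.load('top0.npz'))
for s in segs(c):print(s)
f=lambda x,y,z:(world(c,150+(x+.5)/4-.5,155+(y+.5)/4-.5,z)*1000).round(1)
for n,x,y,z in[('FL',35,275,.08),('FR',694,277,.08),('lipRL top',43,27,.092),('lipRR',690,30,.092),('dishR',636,178,.096),('win',486,213,.086),('w c1',427,158,.086),('w c2',554,175,.086),('w c3',542,270,.086),('w c4',416,252,.086)]:print(n,f(x,y,z))
# lip depth check
u,v=np.meshgrid(np.arange(150,350),np.arange(155,235))
Z=c['range_z'][155:235,150:350];P=np.stack([(u-c['K'][0,2])/c['K'][0,0]*Z,(v-c['K'][1,2])/c['K'][1,1]*Z,Z],-1)
W=(P-c['t'])@c['R']
b=(W[...,2]>.07)&(W[...,2]<.1)
print('board z',np.median(W[...,2][b]));
for col in (30,60,90,140,155): 
    w=W[:,col];q=(w[:,2]>.065);print(w[q][-1].round(3),w[q][0].round(3))
for row in(25,40,60):
    w=W[row];q=w[:,2]>.065;print(w[q][0].round(3),w[q][-1].round(3))
E
```

```text
(731.0, 508.7, -80.0, 122.8, 92.3, 81.7)
(726.0, 511.4, 144.3, 122.4, 91.9, 80.7)
(170.0, 540.5, -222.8, 56.9, 53.5, 89.6)
(174.5, 549.6, 293.0, 57.6, 56.4, 1.3)
(85.0, 640.7, -53.9, 38.8, 38.9, 13.1)
FL [453.8 342.3  80. ]
FR [ 447.9 -277.1   80. ]
lipRL top [691. 340.  92.]
lipRR [ 684.5 -280.3   92. ]
dishR [ 540.  -223.4   96. ]
win [509.1 -82.   86. ]
w c1 [562.2 -26.8  86. ]
w c2 [ 545.1 -147.    86. ]
w c3 [ 454.7 -133.7   86. ]
w c4 [472.5 -15.6  86. ]
board z 0.08093138153801142
[0.452 0.262 0.075] [0.687 0.264 0.096]
[0.451 0.149 0.077] [0.688 0.15  0.09 ]
[0.45  0.036 0.079] [0.687 0.035 0.09 ]
[ 0.448 -0.152  0.08 ] [ 0.687 -0.157  0.088]
[ 0.447 -0.208  0.083] [ 0.686 -0.215  0.089]
[0.62  0.337 0.081] [ 0.618 -0.28   0.076]
[0.562 0.34  0.08 ] [ 0.557 -0.272  0.088]
[0.486 0.341 0.08 ] [ 0.48  -0.273  0.09 ]
```

```bash
cat >> h.py <<'E'
from scipy.spatial.transform import Rotation as Ro
S=np.array([.5695,.0312]);YAW=-.010
def sh(x,y): # shelf mm -> world m
    c,s=np.cos(YAW),np.sin(YAW);return S+np.array([c*x-s*y,s*x+c*y])/1000
def rel(xyz,jaw,p=None,q=None):
    """tool-frame shift (mm) and turn (deg) to TCP xyz, tool straight down, jaw axis at yaw jaw"""
    from bench import r
    s=r.read_state();A=Ro.from_quat(s['eef_rot']);M=A.as_matrix()
    print('t',round(s['time'],2),'pos',s['ee_pos'].round(4) if hasattr(s['ee_pos'],'round') else s['ee_pos'],'jaw yaw',np.arctan2(M[1,2],M[0,2]).round(3),'q',np.round(s['joint_positions'],2),'F',np.round(s['ft_force'],1))
    print('axes',M.round(3).tolist())
    for k in(0,np.pi):
        z=np.array([np.cos(jaw+k),np.sin(jaw+k),0]);y=np.array([0,0,-1.]);T=np.stack([np.cross(y,z),y,z],1)
        print('turn deg',np.degrees((A.inv()*Ro.from_matrix(T)).as_rotvec()).round(1))
    print('shift mm',(M.T@(np.array(xyz)-s['ee_pos'])*1000).round(1))
E
python3 - <<'E'
from h import *
print(sh(-27,-255),sh(-90,-255),sh(80,-255))
rel([*sh(-90,-255),.2],np.pi/2+YAW)
E
```

```text
[ 0.53995139 -0.22351725] [ 0.47695454 -0.22288727] [ 0.64694604 -0.22458724]
t 0.1 pos [0.1701 0.601  0.201 ] jaw yaw 1.295 q [-1.32  0.33 -0.06  1.46  0.02  1.35 -0.09] F [ 0.3  0.1 -0.5]
axes [[0.962, -0.0, 0.272], [-0.272, -0.001, 0.962], [0.0, -1.0, -0.001]]
turn deg [  0.1 -15.2  -0. ]
turn deg [0.000e+00 1.648e+02 1.000e-01]
shift mm [ 519.6    2.  -709.2]
```

```bash
python3 -m jog '[[0.018,0,-0.034,0,-5,0],[0.018,0,-0.034,0,-5,0],[0.018,0,-0.034,0,-5,0],[0.02,0,-0.034,0,0,0],[0.02,0,-0.034,0,0,0],[0.02,0,-0.034,0,0,0],[0.02,0,-0.034,0,0,0],[0.02,0,-0.034,0,0,0],[0.02,0,-0.034,0,0,0],[0.02,0,-0.034,0,0,0],[0.02,0,-0.034,0,0,0],[0.02,0,-0.034,0,0,0]]' -0.2 20
python3 - <<'E'
from h import *
rel([*sh(-90,-255),.2],np.pi/2+YAW)
E
```

```text
time: 1.1
ee_pos: [0.3842, 0.1708, 0.1946]
eef_rot: [0.709, 0.002, -0.008, -0.705]
ft_force: [1.2, 0.9, 0.1]
width: 0.0348
t 1.1 pos [0.3842 0.1708 0.1946] jaw yaw 1.585 q [-0.84 -0.13  0.29  1.98  0.04  1.3   1.02] F [1.2 0.9 0.1]
axes [[1.0, -0.008, -0.014], [0.014, -0.007, 1.0], [-0.008, -1.0, -0.006]]
turn deg [ 0.4  1.4 -0.5]
turn deg [  -0.7 -178.6   -0.6]
shift mm [  87.1   -3.5 -395. ]
```

```bash
python3 -m jog '[[0.012,0,-0.035,0,0,0],[0.012,0,-0.035,0,0,0],[0.01,0,-0.035,0,0,0],[0.01,0,-0.035,0,0,0],[0.008,0,-0.035,0,0,0],[0.008,0,-0.035,0,0,0],[0.008,0,-0.035,0,0,0],[0.006,0,-0.035,0,0,0],[0.006,0,-0.035,0,0,0],[0.006,0,-0.035,0,0,0],[0,0,-0.035,0,0,0],[0,0,-0.0,0,0,0]]'
python3 - <<'E'
from h import *
rel([*sh(-90,-255),.086],np.pi/2+YAW)
E
```

```text
time: 2.1
ee_pos: [0.4752, -0.2415, 0.1961]
eef_rot: [0.71, 0.0, -0.005, -0.704]
ft_force: [-1.3, -0.2, 0.2]
width: 0.0348
t 2.1 pos [ 0.4752 -0.2415  0.1961] jaw yaw 1.578 q [-0.39  0.16  0.86  1.75 -0.11  1.29  2.07] F [-1.3 -0.2  0.2]
axes [[1.0, -0.006, -0.007], [0.007, -0.009, 1.0], [-0.006, -1.0, -0.009]]
turn deg [ 0.5  1.  -0.3]
turn deg [  -0.5 -179.    -0.8]
shift mm [  2.5 109.9  19.6]
```

```bash
python3 -m jog '[[0.0,0.02,0.006,0,0.5,0],[0.0,0.025,0.006,0.3,0.5,-0.2],[0,0.025,0.006,0.2,0,0],[0,0.02,0,0,0,0],[0,0.012,0,0,0,0],[0,0.006,0,0,0,0],[0,0,0,0,0,0]]'
python3 - <<'E'
from h import *
from bench import r
import cv2
rel([*sh(-90,-255),.086],np.pi/2+YAW)
c=r.camera('top');a=c['image'][155:255,230:360,::-1];cv2.imwrite('pics/b1.png',cv2.resize(a,(780,600),interpolation=cv2.INTER_CUBIC))
E
```

```text
time: 2.68
ee_pos: [0.4728, -0.2278, 0.0827]
eef_rot: [0.708, -0.008, 0.006, -0.706]
ft_force: [-0.2, -0.0, 0.5]
width: 0.0351
t 2.68 pos [ 0.4728 -0.2278  0.0827] jaw yaw 1.551 q [-0.35  0.28  0.82  1.9  -0.23  1.06  2.11] F [-0.2 -0.   0.5]
axes [[1.0, -0.004, 0.02], [-0.02, -0.002, 1.0], [-0.004, -1.0, -0.002]]
turn deg [ 0.1 -0.6 -0.2]
turn deg [  0.3 179.4   0.2]
shift mm [ 4.1 -3.4  4.9]
```

View pics/b1.png

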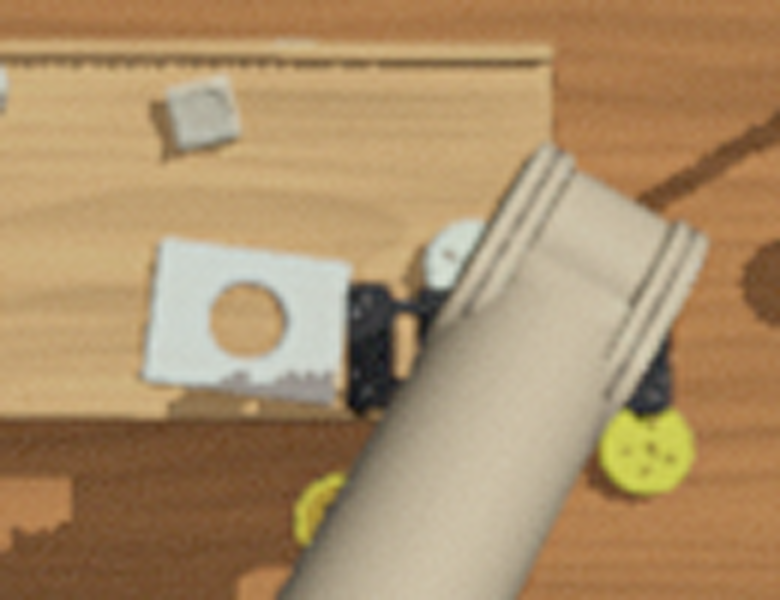

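```bash
python3 -m jog '[[0.004,-0.003,0.003,0,-0.6,0],[0.006,0,0.002,0,0,0],[0.008,0,0,0,0,0],[0.008,0,0,0,0,0],[0.008,0,0,0,0,0],[0.008,0,0,0,0,0],[0.008,0,0,0,0,0],[0.008,0,0,0,0,0],[0.008,0,0,0,0,0]]'
python3 - <<'E'
from h import *
rel([*sh(46,-255),.086],np.pi/2+YAW)
E
```

```text
time: 3.48
ee_pos: [0.5489, -0.223, 0.0909]
eef_rot: [0.708, -0.001, 0.004, -0.706]
ft_force: [0.5, -1.3, 0.4]
width: 0.0349
t 3.48 pos [ 0.5489 -0.223   0.0909] jaw yaw 1.564 q [-0.31  0.42  0.77  1.72 -0.32  1.12  2.13] F [ 0.5 -1.3  0.4]
axes [[1.0, 0.004, 0.007], [-0.007, -0.002, 1.0], [0.004, -1.0, -0.002]]
turn deg [0.1 0.2 0.2]
turn deg [   0.3 -179.8   -0.2]
shift mm [64.   5.1 -0.8]
```

```bash
python3 -m jog '[[0.008,0.003,0,0,0,0],[0.008,0.002,0,0,0,0],[0.008,0.001,0,0,0,0],[0.008,0.001,0,0,0,0],[0.008,0.001,0,0,0,0],[0.006,0.001,0,0,0,0],[0,0,0,0,0,0]]'
python3 - <<'E'
from h import *
from bench import r
import cv2
rel([*sh(46,-255),.086],np.pi/2+YAW)
c=r.camera('scene');cv2.imwrite('pics/s1.png',c['image'][:,:,::-1])
c=r.camera('wrist');cv2.imwrite('pics/w1.png',c['image'][:,:,::-1]);np.savez('w1.npz',**c)
E
```

```text
time: 4.07
ee_pos: [0.6013, -0.2229, 0.0797]
eef_rot: [0.708, -0.001, 0.003, -0.706]
ft_force: [0.3, -0.2, -0.5]
width: 0.0351
t 4.07 pos [ 0.6013 -0.2229  0.0797] jaw yaw 1.565 q [-0.26  0.54  0.73  1.59 -0.39  1.15  2.13] F [ 0.3 -0.2 -0.5]
axes [[1.0, 0.002, 0.005], [-0.005, -0.003, 1.0], [0.002, -1.0, -0.003]]
turn deg [0.1 0.3 0.1]
turn deg [   0.2 -179.7   -0.2]
shift mm [11.6 -6.2 -1.3]
```

View pics/w1.png

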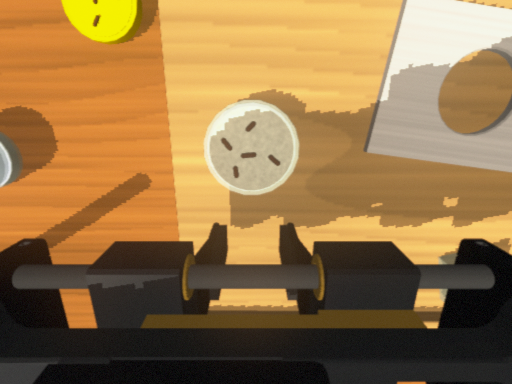

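```bash
python3 - <<'E'
from h import *
c=dict(np.load('w1.npz'))
for n,u,v,z in[('dish',252,147,.096),('win',485,92,.086),('tipL',218,230,.08),('plate corner',368,151,.086)]:
    print(n,world(c,u,v,z).round(4),c['range_z'][v,u])
print(-c['R'].T@c['t'],c['R'].round(2).tolist())
E
```

```text
dish [ 0.5417 -0.2226  0.096 ] 0.16586111
win [ 0.5102 -0.0787  0.086 ] 0.17064442
tipL [ 0.6061 -0.2487  0.08  ] 0.16977225
plate corner [ 0.5463 -0.1462  0.086 ] 0.17588197
[ 0.51675368 -0.22158896  0.26243485] [[0.01, 1.0, -0.0], [0.95, -0.01, 0.31], [0.31, -0.0, -0.95]]
```

View pics/s1.png

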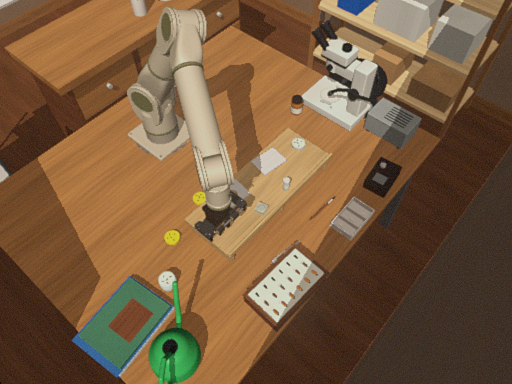

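```bash
python3 - <<'E'
from h import *
c=dict(np.load('w1.npz'))
Z=c['range_z'];v,u=np.mgrid[:384,:512];K=c['K']
W=(np.stack([(u-K[0,2])/K[0,0]*Z,(v-K[1,2])/K[1,1]*Z,Z],-1)-c['t'])@c['R']
for n,a,b in[('dish',252,147),('board',330,120),('plate',430,60),('desk',100,120),('tipL',218,230),('tipL',220,240),('tipR',288,230),('tipR',285,240),('between',252,235),('block',140,260),('tipLlow',200,290)]:print(n,Z[b,a].round(3),W[b,a].round(4))
E
```

```text
dish 0.166 [ 0.5417 -0.2226  0.0961]
board 0.177 [ 0.5267 -0.1711  0.0795]
plate 0.16 [ 0.4921 -0.1162  0.086 ]
desk 0.254 [ 5.297e-01 -3.669e-01  4.000e-04]
tipL 0.17 [ 0.5921 -0.2444  0.1085]
tipL 0.157 [ 0.5923 -0.2416  0.1214]
tipR 0.167 [ 0.5912 -0.2004  0.1108]
tipR 0.157 [ 0.5921 -0.2035  0.1221]
between 0.201 [ 0.6098 -0.2232  0.0811]
block 0.084 [ 0.5631 -0.2576  0.1888]
tipLlow 0.113 [ 0.5907 -0.2444  0.1681]
```

```bash
python3 - <<'E'
from h import *
c=dict(np.load('w1.npz'))
Z=c['range_z'];v,u=np.mgrid[:384,:512];K=c['K']
W=(np.stack([(u-K[0,2])/K[0,0]*Z,(v-K[1,2])/K[1,1]*Z,Z],-1)-c['t'])@c['R']
for col in(213,218,223,284,290,296):
    print(col,[(b,*W[b,col].round(3)) for b in range(216,236,3)])
E
```

```text
213 [(216, np.float64(0.594), np.float64(-0.252), np.float64(0.081)), (219, np.float64(0.597), np.float64(-0.252), np.float64(0.08)), (222, np.float64(0.6), np.float64(-0.252), np.float64(0.079)), (225, np.float64(0.591), np.float64(-0.248), np.float64(0.104)), (228, np.float64(0.59), np.float64(-0.247), np.float64(0.11)), (231, np.float64(0.591), np.float64(-0.247), np.float64(0.112)), (234, np.float64(0.591), np.float64(-0.246), np.float64(0.116))]
218 [(216, np.float64(0.594), np.float64(-0.248), np.float64(0.081)), (219, np.float64(0.517), np.float64(-0.222), np.float64(0.262)), (222, np.float64(0.6), np.float64(-0.248), np.float64(0.08)), (225, np.float64(0.59), np.float64(-0.245), np.float64(0.105)), (228, np.float64(0.592), np.float64(-0.245), np.float64(0.106)), (231, np.float64(0.592), np.float64(-0.244), np.float64(0.11)), (234, np.float64(0.591), np.float64(-0.243), np.float64(0.116))]
223 [(216, np.float64(0.595), np.float64(-0.245), np.float64(0.079)), (219, np.float64(0.597), np.float64(-0.245), np.float64(0.08)), (222, np.float64(0.599), np.float64(-0.245), np.float64(
[... 924 characters left out ...]
 np.float64(0.59), np.float64(-0.199), np.float64(0.106)), (228, np.float64(0.591), np.float64(-0.199), np.float64(0.109)), (231, np.float64(0.591), np.float64(-0.199), np.float64(0.113)), (234, np.float64(0.591), np.float64(-0.2), np.float64(0.118))]
296 [(216, np.float64(0.595), np.float64(-0.191), np.float64(0.08)), (219, np.float64(0.598), np.float64(-0.19), np.float64(0.08)), (222, np.float64(0.6), np.float64(-0.19), np.float64(0.08)), (225, np.float64(0.602), np.float64(-0.19), np.float64(0.081)), (228, np.float64(0.605), np.float64(-0.19), np.float64(0.079)), (231, np.float64(0.607), np.float64(-0.19), np.float64(0.08)), (234, np.float64(0.591), np.float64(-0.196), np.float64(0.117))]
```

```bash
python3 - <<'E'
from bench import r
s=r.read_state();print(s['time'],s['ee_pos'],s['width'],s['ft_force'])
E
```

```text
4.1667 [ 0.60022953 -0.22337343  0.07996181] 0.034988668828322994 [-0.37896837 -0.15501044 -0.37583463]
```

```bash
python3 -m jog '[[0,-0.025,0,0,0,0],[0,-0.02,0,0,0,0],[-0.025,0,0,0,0,0],[-0.035,0,0,0,0,0],[-0.035,0,0,0,0,0],[-0.02,0,0,0,0,0],[-0.01,0,0,0,0,0],[0,0.02,0,0,0,0],[0,0.015,0,0,0,0],[0,0.005,0,0,0,0],[0,0,0,0,0,0]]'
cat > tip.py <<'E'
from h import *
from bench import r
import cv2,sys
c=r.camera('wrist');cv2.imwrite(f'pics/{sys.argv[1]}.png',c['image'][:,:,::-1]);np.savez('w.npz',**c)
s=r.read_state();p=np.array(s['ee_pos']);M=Ro.from_quat(s['eef_rot']).as_matrix()
Z=c['range_z'];v,u=np.mgrid[:384,:512];K=c['K']
W=(np.stack([(u-K[0,2])/K[0,0]*Z,(v-K[1,2])/K[1,1]*Z,Z],-1)-c['t'])@c['R']
T=(W-p)@M # tool frame
m=(Z>0)&(abs(T[...,0])<.013)&(T[...,1]<.03)&(W[...,2]>.083)&(abs(T[...,2])<.06)&(u>150)&(u<370)&(v>180)
for nm,k in(('neg',T[...,2]<0),('pos',T[...,2]>0)):
    q=T[m&k];t=q[q[:,1]>np.percentile(q[:,1],98)]
    print(nm,'tip tool y max',q[:,1].max().round(4),'near tip z range',t[:,2].min().round(4),t[:,2].max().round(4),'x',t[:,0].mean().round(4))
E
python3 tip.py w2
python3 - <<'E'
from h import *
rel([*sh(-90,-255),.066],np.pi/2+YAW)
E
```

```text
time: 5.08
ee_pos: [0.4652, -0.2232, 0.086]
eef_rot: [-0.706, 0.002, -0.006, 0.708]
ft_force: [-0.3, 0.0, 0.5]
width: 0.0349
neg tip tool y max -0.0205 near tip z range -0.0257 -0.0168 x -0.0079
pos tip tool y max -0.0206 near tip z range 0.018 0.0264 x -0.008
t 5.13 pos [ 0.4654 -0.2235  0.0865] jaw yaw 1.56 q [-0.37  0.24  0.83  1.92 -0.21  1.06  2.11] F [-0.1 -0.4  0.2]
axes [[1.0, 0.006, 0.01], [-0.01, 0.003, 1.0], [0.006, -1.0, 0.003]]
turn deg [-0.2 -0.   0.3]
turn deg [ -0.5 180.   -0.3]
shift mm [11.4 20.6  0.6]
```

View pics/w2.png

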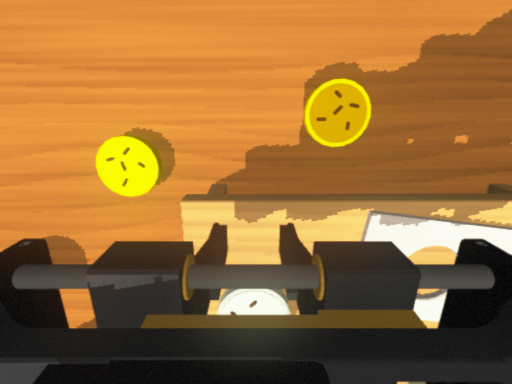

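```bash
python3 -m jog '[[0,0.007,0,0,0,0],[0,0.005,0,0,0,0],[0,0.003,0,0,0,0],[0,0.002,0,0,0,0],[0,0,0,0,0,0]]'
python3 tip.py w3
```

```text
time: 5.55
ee_pos: [0.467, -0.224, 0.0698]
eef_rot: [-0.706, 0.001, -0.006, 0.708]
ft_force: [-0.2, 0.3, -0.5]
width: 0.0351
neg tip tool y max -0.0209 near tip z range -0.0255 -0.0169 x -0.0077
pos tip tool y max -0.02 near tip z range 0.0178 0.0263 x -0.008
```

```bash
python3 -m jog '[[0.005,0.003,0,0,0,0],[0.008,0.002,0,0,0,0],[0.008,0,0,0,0,0],[0.008,0,0,0,0,0],[0.008,0,0,0,0,0],[0.008,0,0,0,0,0]]'
python3 - <<'E'
from h import *
rel([*sh(46,-255),.066],np.pi/2+YAW)
E
```

```text
time: 6.1
ee_pos: [0.5167, -0.2243, 0.0652]
eef_rot: [-0.706, 0.0, -0.007, 0.708]
ft_force: [0.3, -0.1, 0.7]
width: 0.0347
t 6.1 pos [ 0.5167 -0.2243  0.0652] jaw yaw 1.561 q [-0.31  0.39  0.78  1.83 -0.32  1.05  2.15] F [ 0.3 -0.1  0.7]
axes [[1.0, 0.009, 0.01], [-0.01, 0.003, 1.0], [0.009, -1.0, 0.003]]
turn deg [-0.2  0.   0.5]
turn deg [   0.8 -180.     0.3]
shift mm [96.3  0.1  1. ]
```

```bash
python3 -m jog '[[0.008,0,0,0,0,0],[0.008,0,0,0,0,0],[0.008,0,0,0,0,0],[0.008,0,0,0,0,0],[0.008,0,0,0,0,0],[0.008,0,0,0,0,0]]'
python3 - <<'E'
from h import *
rel([*sh(46,-255),.066],np.pi/2+YAW)
E
python3 tip.py w4
```

```text
time: 6.6
ee_pos: [0.5706, -0.2246, 0.0652]
eef_rot: [-0.706, 0.0, -0.006, 0.708]
ft_force: [-0.8, 0.1, -0.5]
width: 0.0348
t 6.6 pos [ 0.5706 -0.2246  0.0652] jaw yaw 1.562 q [-0.27  0.5   0.75  1.69 -0.38  1.09  2.15] F [-0.8  0.1 -0.5]
axes [[1.0, 0.008, 0.009], [-0.009, 0.002, 1.0], [0.008, -1.0, 0.002]]
turn deg [-0.1  0.1  0.5]
turn deg [   0.8 -179.9    0.2]
shift mm [42.4 -0.4  0.7]
neg tip tool y max -0.0177 near tip z range -0.0261 -0.0004 x 0.0018
pos tip tool y max -0.0178 near tip z range 0.0002 0.0252 x 0.0021
```

View pics/w4.png

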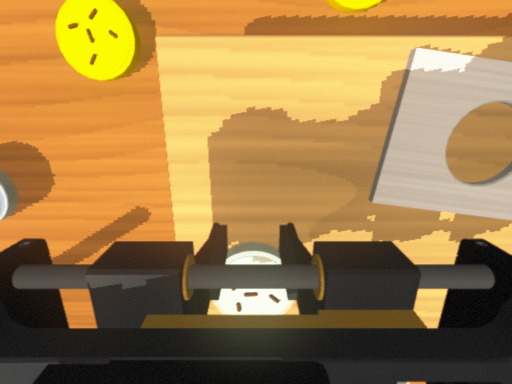

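The dish edge now shows between and ahead of the fingers at about (252,245), so it's being pushed.

```bash
python3 -m jog '[[0.007,0,0,0,0,0],[0.007,0,0,0,0,0],[0.007,0,0,0,0,0],[0.006,0,0,0,0,0],[0.004,0,0,0,0,0],[0.003,0,0,0,0,0],[0.003,0,0,0,0,0]]'
python3 - <<'E'
from h import *
rel([*sh(46,-255),.066],np.pi/2+YAW)
E
```

```text
time: 7.23
ee_pos: [0.6127, -0.2246, 0.0654]
eef_rot: [-0.706, -0.0, -0.006, 0.708]
ft_force: [-0.8, -0.2, -0.3]
width: 0.0346
t 7.23 pos [ 0.6127 -0.2246  0.0654] jaw yaw 1.563 q [-0.24  0.58  0.72  1.58 -0.42  1.14  2.14] F [-0.8 -0.2 -0.3]
axes [[1.0, 0.009, 0.008], [-0.008, 0.002, 1.0], [0.009, -1.0, 0.002]]
turn deg [-0.1  0.1  0.5]
turn deg [   0.8 -179.9    0.2]
shift mm [ 0.2 -0.6  0.4]
```

```bash
python3 -m jog '[[0.002,0,0,0,0,0],[0.001,0,0,0,0,0]]'; python3 -m jog '[[0.002,0,0,0,0,0],[0.001,0,0,0,0,0]]'
```

```text
time: 7.4
ee_pos: [0.6153, -0.2247, 0.0652]
eef_rot: [-0.706, 0.0, -0.005, 0.708]
ft_force: [-6.3, 0.9, 3.0]
width: 0.0347
time: 7.57
ee_pos: [0.6153, -0.2248, 0.0648]
eef_rot: [-0.706, 0.003, -0.004, 0.709]
ft_force: [-4.9, 2.0, 3.7]
width: 0.035
```

```bash
python3 -m jog '[[-0.01,0,0,0,0,0],[-0.02,0,0,0,0,0],[-0.02,-0.02,0,0,0,0],[-0.02,-0.035,0,0,0,0],[0,-0.035,0,0,0,0],[0,-0.02,0,0,0,0],[0,0,0,0,0,0]]' 0.1
python3 -m jog '[[0,0,0,0,7,0],[0,0,0,0,7,0],[0,0,0,0,7,0],[0,0,0,0,7,0],[0,0,0,0,7,0],[0,0,0,0,7,0],[0,0,0,0,7,0],[0,0,0,0,7,0],[0,0,0,0,7,0],[0,0,0,0,7,0],[0,0,0,0,7,0],[0,0,0,0,7,0]]'
python3 - <<'E'
from h import *
print(sh(-59,-5))
rel([*sh(-59,-5),.12],YAW)
E
```

```text
time: 8.15
ee_pos: [0.5399, -0.2245, 0.1769]
eef_rot: [-0.705, 0.005, -0.003, 0.709]
ft_force: [0.6, -0.3, -0.8]
width: 0.0478
time: 9.15
ee_pos: [0.5403, -0.2245, 0.1748]
eef_rot: [-0.512, 0.486, -0.483, 0.518]
ft_force: [1.0, 0.1, 0.7]
width: 0.0477
[0.51045295 0.02679024]
t 9.15 pos [ 0.5403 -0.2245  0.1748] jaw yaw 0.061 q [-0.54  0.44  1.13  1.65 -0.42  1.31  0.72] F [1.  0.1 0.7]
axes [[0.061, 0.004, 0.998], [-0.998, 0.009, 0.061], [-0.009, -1.0, 0.004]]
turn deg [-0.2  4.1 -0.5]
turn deg [  -0.8 -175.9    0.4]
shift mm [-252.2   57.1  -14.7]
```

```bash
python3 -m jog '[[-0.03,0,-0.002,0,4,0],[-0.035,0,-0.004,0,0,0],[-0.035,0,-0.004,0,0,0],[-0.035,0,-0.004,0,0,0],[-0.035,0,-0.004,0,0,0],[-0.035,0,-0.004,0,0,0],[-0.025,0.005,-0.003,0,0,0],[-0.015,0.01,0,0,0,0],[0,0.01,0,0,0,0],[0,0.01,0,0,0,0],[0,0.005,0,0,0,0],[0,0,0,0,0,0]]'
python3 - <<'E'
from h import *
from m import segs
from bench import r
import cv2
rel([*sh(-59,-5),.066],YAW)
c=r.camera('top');print(*segs(c),sep='\n');np.savez('top1.npz',**c)
a=c['image'][150:250,220:350,::-1];cv2.imwrite('pics/b2.png',cv2.resize(a,(780,600),interpolation=cv2.INTER_CUBIC))
E
python3 tip.py w5
```

```text
time: 10.15
ee_pos: [0.5157, 0.0265, 0.1271]
eef_rot: [-0.491, 0.508, -0.507, 0.494]
ft_force: [0.0, -0.8, 0.5]
width: 0.0477
t 10.15 pos [0.5157 0.0265 0.1271] jaw yaw -0.03 q [-1.18  0.3   1.21  1.89 -0.31  1.16  0.12] F [ 0.  -0.8  0.5]
axes [[-0.03, 0.002, 1.0], [-1.0, 0.005, -0.03], [-0.005, -1.0, 0.002]]
turn deg [-0.1 -1.2 -0.3]
turn deg [  0.5 178.8  -0.2]
shift mm [ 0.2 61.1 -5.4]
(175.5, 549.6, 293.0, 57.7, 56.4, 1.3)
(1904.5, 537.5, -29.5, 233.8, 253.4, 89.6)
(681.5, 572.4, 136.2, 106.8, 231.6, 68.6)
(171.5, 647.0, -222.5, 57.3, 58.9, 88.4)
neg tip tool y max -0.019 near tip z range -0.0321 -0.0235 x -0.0044
pos tip tool y max -0.0187 near tip z range 0.0242 0.0328 x -0.0052
```

View pics/b2.png

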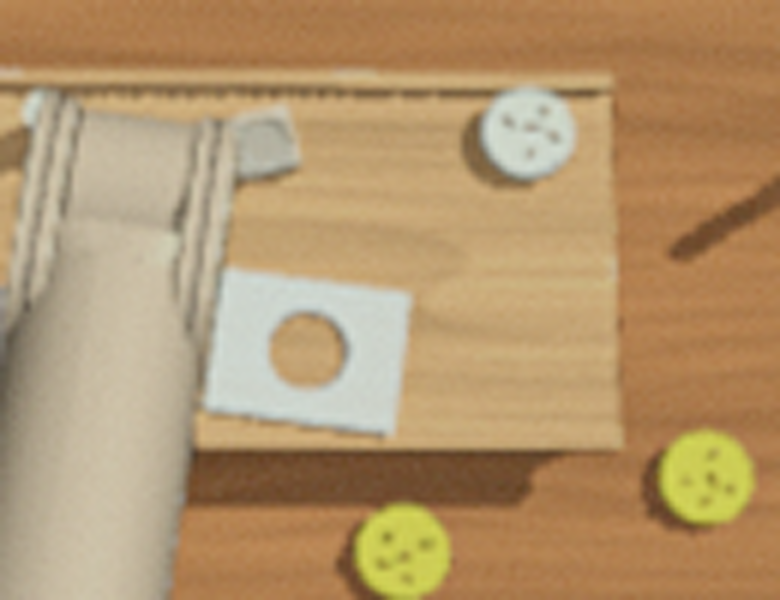

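```bash
python3 -m jog '[[0,0.015,-0.003,0,-1,0],[0,0.015,-0.002,0,0,0],[0,0.012,0,0,0,0],[0,0.008,0,0,0,0],[0,0.005,0,0,0,0],[0,0.003,0,0,0,0],[0,0,0,0,0,0]]'
python3 tip.py w6
python3 - <<'E'
from h import *
rel([*sh(-59,-5),.0635],YAW)
E
```

```text
time: 10.83
ee_pos: [0.5146, 0.0204, 0.0701]
eef_rot: [0.491, -0.505, 0.507, -0.498]
ft_force: [-0.6, 0.4, -0.2]
width: 0.0478
neg tip tool y max -0.0198 near tip z range -0.0318 -0.0233 x -0.0051
pos tip tool y max -0.0197 near tip z range 0.0244 0.0329 x -0.0062
t 10.88 pos [0.5147 0.0204 0.0704] jaw yaw -0.023 q [-1.08  0.37  1.13  1.95 -0.4   1.05  0.2 ] F [-0.3 -1.1 -0.1]
axes [[-0.023, 0.009, 1.0], [-1.0, 0.005, -0.023], [-0.005, -1.0, 0.008]]
turn deg [-0.5 -0.8 -0.3]
turn deg [  0.5 179.2  -0.8]
shift mm [-6.2  6.9 -4.5]
```

```bash
python3 -m jog '[[0,0.003,-0.002,-0.3,-0.5,-0.2],[0,0.002,-0.002,-0.2,-0.3,0],[0,0.001,0,0,0,0],[0,0,0,0,0,0]]'
python3 - <<'E'
from h import *
rel([*sh(-59,-5),.0635],YAW)
E
```

```text
time: 11.22
ee_pos: [0.5114, 0.0208, 0.0651]
eef_rot: [-0.498, 0.502, -0.501, 0.499]
ft_force: [-0.4, 0.3, -0.1]
width: 0.0478
t 11.22 pos [0.5114 0.0208 0.0651] jaw yaw -0.007 q [-1.08  0.38  1.12  1.96 -0.4   1.05  0.22] F [-0.4  0.3 -0.1]
axes [[-0.007, 0.001, 1.0], [-1.0, 0.002, -0.007], [-0.002, -1.0, 0.001]]
turn deg [-0.   0.2 -0.1]
turn deg [-2.000e-01 -1.798e+02  1.000e-01]
shift mm [-5.9  1.7 -1. ]
```

```bash
python3 -m jog '[[0,0.002,0,0,0,0],[0.004,0,0,0,0,0],[0.005,0,0,0,0,0],[0.006,0,0,0,0,0],[0.006,0,0,0,0,0],[0.006,0,0,0,0,0],[0.006,0,0,0,0,0]]'
python3 - <<'E'
from h import *
rel([*sh(-59,-221),.0635],YAW)
E
```

```text
time: 11.8
ee_pos: [0.5115, -0.0141, 0.0633]
eef_rot: [-0.498, 0.502, -0.501, 0.5]
ft_force: [-1.1, 0.3, -0.1]
width: 0.0477
t 11.8 pos [ 0.5115 -0.0141  0.0633] jaw yaw -0.005 q [-1.01  0.38  1.12  1.96 -0.4   1.04  0.29] F [-1.1  0.3 -0.1]
axes [[-0.005, 0.001, 1.0], [-1.0, 0.003, -0.005], [-0.003, -1.0, 0.001]]
turn deg [-0.1  0.3 -0.2]
turn deg [-2.000e-01 -1.797e+02  1.000e-01]
shift mm [175.1  -0.7  -2.2]
```

```bash
python3 -m jog '[[0.006,0,0,0,0.1,0],[0.006,0,0,0,0.1,0],[0.006,0,0,0,0,0],[0.006,0,0,0,0,0],[0.006,0,0,0,0,0],[0.006,0,0,0,0,0]]'
python3 - <<'E'
from h import *
from bench import r
import cv2
rel([*sh(-59,-221),.0635],YAW)
c=r.camera('top');np.savez('top2.npz',**c)
a=c['image'][150:250,220:350,::-1];cv2.imwrite('pics/b3.png',cv2.resize(a,(780,600),interpolation=cv2.INTER_CUBIC))
E
```

```text
time: 12.3
ee_pos: [0.511, -0.0544, 0.0632]
eef_rot: [-0.496, 0.503, -0.502, 0.499]
ft_force: [-0.6, 0.4, 0.6]
width: 0.0477
t 12.3 pos [ 0.511  -0.0544  0.0632] jaw yaw -0.01 q [-0.92  0.39  1.12  1.96 -0.41  1.05  0.37] F [-0.6  0.4  0.6]
axes [[-0.01, 0.001, 1.0], [-1.0, 0.003, -0.01], [-0.003, -1.0, 0.001]]
turn deg [-0.1 -0.  -0.2]
turn deg [ 3.0e-01  1.8e+02 -1.0e-01]
shift mm [134.8  -0.7  -1.3]
```

View pics/b3.png

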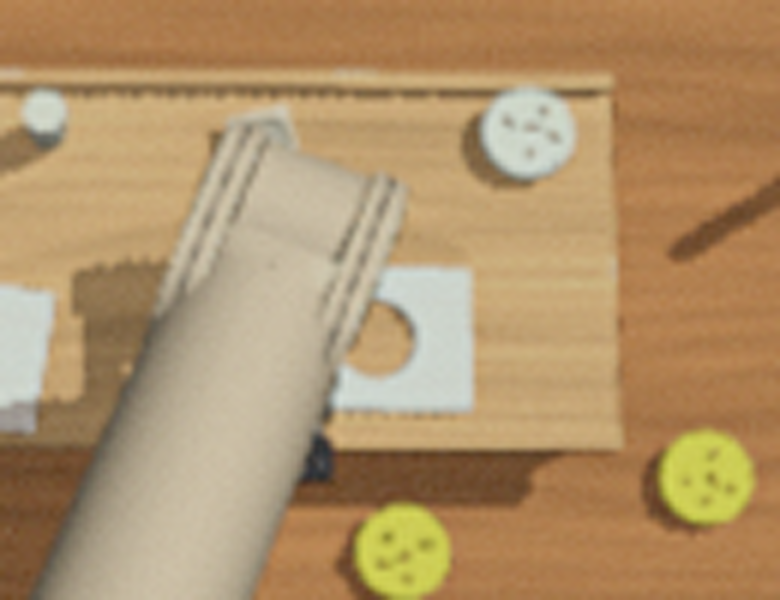

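```bash
python3 -m jog '[[0.006,0,0,0,0,0],[0.006,0,0,0,0,0],[0.006,0,0,0,0,0],[0.006,0,0,0,0,0],[0.006,0,0,0,0,0],[0.006,0,0,0,0,0],[0.006,0,0,0,0,0],[0.006,0,0,0,0,0]]'
python3 - <<'E'
from h import *
rel([*sh(-59,-221),.0635],YAW)
c=dict(np.load('top2.npz'));f=lambda x,y:world(c,220+(x+.5)/6-.5,150+(y+.5)/6-.5,.086).round(4)
print(f(377,340),f(473,268),f(473,410))
E
```

```text
time: 13.02
ee_pos: [0.5106, -0.1076, 0.0632]
eef_rot: [-0.496, 0.503, -0.502, 0.499]
ft_force: [-0.4, 0.0, 0.9]
width: 0.0479
t 13.02 pos [ 0.5106 -0.1076  0.0632] jaw yaw -0.01 q [-0.8   0.41  1.1   1.94 -0.42  1.05  0.48] F [-0.4  0.   0.9]
axes [[-0.01, 0.002, 1.0], [-1.0, 0.004, -0.01], [-0.004, -1.0, 0.002]]
turn deg [-0.1  0.  -0.2]
turn deg [  -0.3 -180.     0.2]
shift mm [81.7 -0.6 -1.5]
[ 0.515  -0.1248  0.086 ] [ 0.5607 -0.1865  0.086 ] [ 0.4703 -0.184   0.086 ]
```

```bash
python3 -m jog '[[0.006,0,0,0,0,0],[0.006,0,0,0,0,0],[0.006,0,0,0,0,0],[0.006,0,0,0,0,0],[0.006,0,0,0,0,0],[0.006,0,0,0,0,0],[0.006,0,0,0,0,0],[0.006,0,0,0,0,0],[0.005,0,0,0,0,0],[0.004,0,0,0,0,0],[0.002,0,0,0,0,0],[0,0,0,0,0,0]]'
python3 - <<'E'
from h import *
from bench import r
import cv2
rel([*sh(-59,-219),.0635],YAW)
c=r.camera('top');np.savez('top3.npz',**c)
a=c['image'][150:250,220:350,::-1];cv2.imwrite('pics/b4.png',cv2.resize(a,(780,600),interpolation=cv2.INTER_CUBIC))
E
```

```text
time: 14.02
ee_pos: [0.5096, -0.175, 0.063]
eef_rot: [-0.496, 0.503, -0.503, 0.498]
ft_force: [-0.4, 0.4, 1.1]
width: 0.0481
t 14.02 pos [ 0.5096 -0.175   0.063 ] jaw yaw -0.012 q [-0.63  0.45  1.07  1.89 -0.45  1.07  0.62] F [-0.4  0.4  1.1]
axes [[-0.012, 0.002, 1.0], [-1.0, 0.003, -0.012], [-0.003, -1.0, 0.002]]
turn deg [-0.1 -0.1 -0.2]
turn deg [  0.3 179.9  -0.2]
shift mm [12.2 -0.5 -1.1]
```

View pics/b4.png

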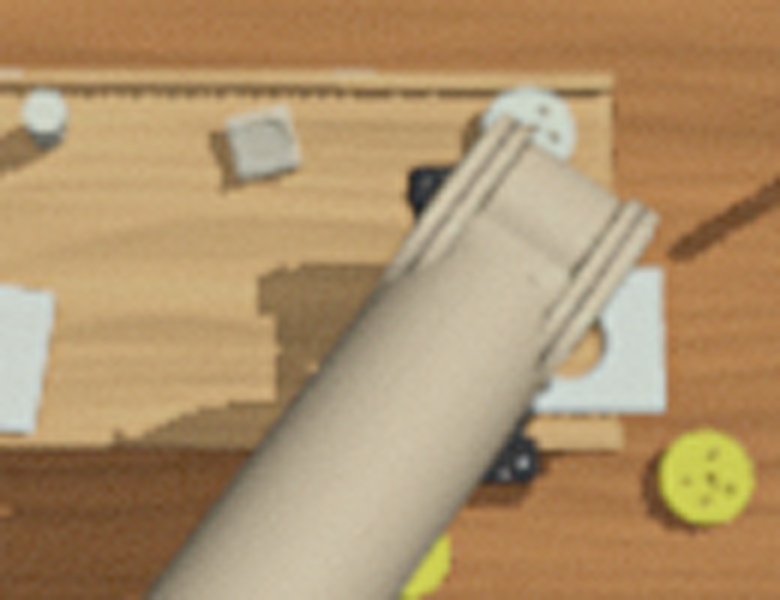

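```bash
python3 -m jog '[[0.004,0,0,0,0,0],[0.004,0,0,0,0,0],[0.003,0,0,0,0,0],[0.001,0,0,0,0,0],[0,0,0,0,0,0]]'
python3 - <<'E'
from h import *
rel([*sh(-59,-219),.0635],YAW)
from bench import r
c=r.camera('top');np.savez('top4.npz',**c)
f=lambda u,v,z:world(c,u,v,z)
# plate edge & shelf end columns by gradient, averaged over rows, subpixel
g=c['image'].astype(float).mean(2)
b=c['image'][...,2].astype(float)
def edge(rows,lo,hi):
    o=[]
    for v in rows:
        s=b[v,lo:hi];d=np.clip(-np.diff(s),0,None);k=d.argmax();w=slice(max(k-2,0),k+3);o.append(lo+.5+(d[w]*np.arange(max(k-2,0),k+3)[:len(d[w])]).sum()/d[w].sum())
    return np.median(o)
ue=edge(range(199,214),325,342);print('plate edge',ue,f(ue,206,.086))
us=edge(range(178,192),315,330);print('shelf end',us,f(us,185,.08))
us=edge(range(221,223),315,330);print('shelf end front',us,f(us,222,.08))
E
```

```text
time: 14.48
ee_pos: [0.5096, -0.187, 0.0628]
eef_rot: [-0.496, 0.503, -0.502, 0.499]
ft_force: [-0.3, 1.1, 0.3]
width: 0.0478
t 14.48 pos [ 0.5096 -0.187   0.0628] jaw yaw -0.01 q [-0.6   0.46  1.07  1.88 -0.46  1.07  0.64] F [-0.3  1.1  0.3]
axes [[-0.01, 0.001, 1.0], [-1.0, 0.003, -0.01], [-0.004, -1.0, 0.001]]
turn deg [-0.1 -0.  -0.2]
turn deg [ 3.0e-01  1.8e+02 -1.0e-01]
shift mm [ 0.2 -0.7 -1.2]
plate edge 333.4779411764706 [ 0.51476349 -0.31788229  0.086     ]
shelf end 323.6390253890254 [ 0.59725435 -0.28472551  0.08      ]
shelf end front 323.1135714285714 [ 0.45499046 -0.27734391  0.08      ]
```

```bash
python3 -m jog '[[-0.006,0,0,0,0,0],[-0.012,0,0,0,0,0],[-0.02,0,0,0,0,0],[-0.02,-0.02,0,0,0,0],[0,-0.035,0,0,0,0],[-0.02,-0.035,0,0,0,0],[-0.035,-0.02,0,0,0,0],[-0.035,0,0,0,0,0],[-0.035,0,0,0,0,0],[-0.03,0,0,0,0,0],[-0.02,0,0,0,0,0],[0,0,0,0,0,0]]'
python3 - <<'E'
from h import *
from m import segs
from bench import r
import cv2
rel([*sh(-59,-219),.0635],YAW)
c=r.camera('top');print(*segs(c),sep='\n')
c0=dict(np.load('top0.npz'))
for n,z,s in(('t',c,''),):
    for q in segs(c,(270,155,350,235)):print('R',q)
a=c['image'][150:250,220:350,::-1];cv2.imwrite('pics/b5.png',cv2.resize(a,(780,600),interpolation=cv2.INTER_CUBIC))
E
```

```text
time: 15.53
ee_pos: [0.5102, 0.0581, 0.1768]
eef_rot: [-0.495, 0.505, -0.503, 0.497]
ft_force: [0.0, 0.6, -0.4]
width: 0.048
t 15.53 pos [0.5102 0.0581 0.1768] jaw yaw -0.016 q [-1.3   0.19  1.24  1.83 -0.2   1.25 -0.02] F [ 0.   0.6 -0.4]
axes [[-0.016, -0.001, 1.0], [-1.0, 0.004, -0.016], [-0.004, -1.0, -0.001]]
turn deg [ 0.1 -0.3 -0.2]
turn deg [4.000e-01 1.797e+02 1.000e-01]
shift mm [245.7 112.3   2.1]
(732.0, 515.4, -255.7, 122.8, 91.8, 89.6)
(175.5, 549.6, 293.0, 57.6, 56.4, 1.3)
(85.0, 640.5, -53.9, 37.8, 39.2, 14.0)
(1008.0, 542.0, 64.2, 103.1, 261.2, 89.7)
(502.0, 573.5, 157.7, 75.4, 209.0, 80.1)
(171.5, 647.0, -222.5, 57.3, 58.9, 88.4)
R (732.0, 515.4, -255.7, 122.8, 91.8, 89.6)
R (171.5, 647.0, -222.5, 57.3, 58.9, 88.4)
```

View pics/b5.png

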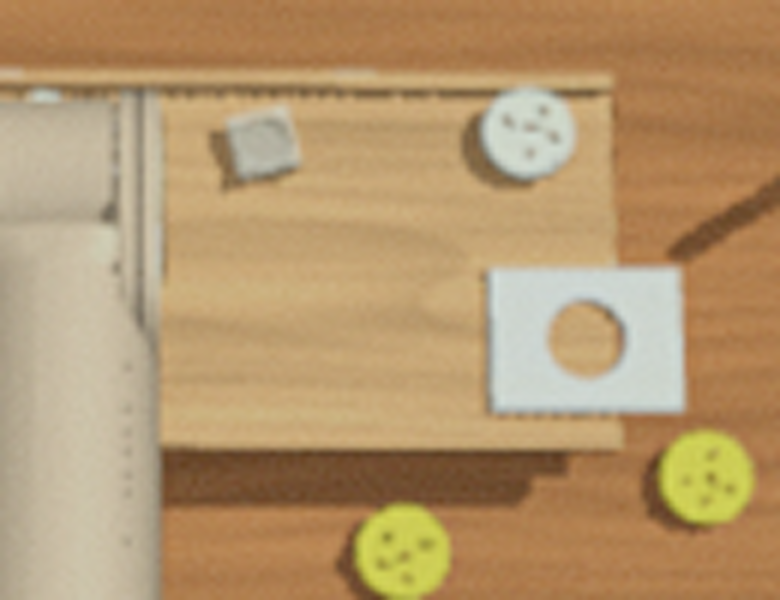

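```bash
python3 -c "
from bench import r
print(r.close_job())"
```

```text
the job is handed in; nothing more can be done
None
```

I slid dish_right straight back against the rear lip. I then pushed the windowed plate along the shelf until it stuck out past the right end, and handed the job in at about 15.6 s.

**Last checks (top camera, arm clear of everything):**
- **Dish:** its centre is at about shelf x = +80 mm. The wrist force rose to about 6 N when it met the lip.
- **Plate:** it sticks out about 38–40 mm past the end. The window gives a centre within about 1 mm of the target; the outline gives about 2–3 mm short. It is within about 0.5° of square with the shelf.
- **Everything else:** the watch block, left dish and yellow look-alikes looked unmoved. The plain plate and vial were partly hidden by the arm in the final picture, but looked in place in earlier ones. I did not recheck the forceps, brush, jar or dish stack after the pushes; the arm did not work near them.

**What went wrong:** on the first try the fingers passed over the dish without moving it. The real fingertips end about 20 mm above the reported TCP at these openings. I measured that with the wrist camera, went lower and pushed again.

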